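# Put the jeweller's bench tools back on their shadow pads

### The arm

A 7-joint arm with a two-finger parallel gripper is mounted at the origin on the work surface. World frame = base frame: x ahead of the robot, y to its left, z up, the work surface at z = 0. Lengths are in m, angles in rad, forces in N, time in s.
With the tool pointing down it reaches from about 0.4 to 0.85 m from the base axis. Payload 10.4 kg.
Tool frame: the origin (TCP) lies between the finger pads; the fingertips stand 22 mm ahead of it and the grasp point (between the pads) lies 3 mm ahead of it; z points along the fingers, y is the line along which they close (so a half turn about z gives the same grasp; the last joint's range is limited). The gripper opens to 85 mm and grips with 20 to 120 N. Pads are 22 mm wide; open, the fingers measure 114 mm over their backs; the gripper's body (76 mm by 85 mm) begins 54 mm behind the grasp point. The pads swing forward as they close: fully open they stand 13 mm farther back than shut.
Start: joints at [1.095, 0.332, -0.065, 1.46, 0.022, 1.35, -0.088], TCP at [0.273, -0.562, 0.253] pointing down, gripper open.
Joint ranges: [-2.6, 2.6], [-0.5, 2.12], [-1.47, 1.34], [0.16, 2.42], [-1.27, 4.41], [0.06, 2.06], [-2.6, 2.6]. Speed limits (rad/s): [2.22, 2.22, 2.79, 2.79, 3.14, 3.14, 3.14].

### API

Orientations are given as a unit quaternion [x, y, z, w].
In Python, from workcell import manip, camera, ticket, boxes_of, outline_of gives the robot as it stands.
- The arm moves only by the tool carry_out, never from a script. Its argument "deltas" is a list of rows, each a list of 5 numbers: the shift along the tool's x, y, z as a fraction of full scale, then the turn about the tool's z as a fraction of full scale, then the opening, from -1 (shut) to 1 (fully open), so that 0 is half open. In form: [[tx, ty, tz, spin, gripper], ...]. A call has 1 to 20 rows; each row is the pose to reach, as a shift and turn from the pose commanded when the call began, along the tool's axes at that moment; what a row does not reach only later rows make up. Full scale, the value 1, is 150 mm for a shift and 30 degrees for a turn. A row lasts 1/8 s, in which the tool goes at most 62.5 mm and 10.7 degrees, less where a joint would pass 70% of its speed; a pose out of reach is approached as far as the arm can. A call with a number of a shift or a turn outside -1 to 1 is refused whole. A call with a gripper value outside its range is refused whole. The fingers move at their own pace and stop on an object; "force" is the grip in N (left out, the last holds). Time passes only in rows, so rows that repeat a pose let the fingers close. It gives the time, the measured TCP pose, the force, the opening and the grip force at its end, in the units of the state.
- manip.get_obs(): the state, without advancing time (a new reading comes with each control period).
- camera(name): name is "side" or "top"; returns a dict with "img" (400x640x3 uint8, red, green, blue), "depth" (400x640 float32, m along the optical axis (not along the pixel's ray), 0 where there is no reading), "vertical_fov" (degrees; the focal length in pixels is half the picture's height over the tangent of half this angle, whatever the lens; pixels are square), "cx", "cy" (the principal point, pixels), "R" (3x3) and "t" (3): a world point X has camera coordinates R X + t. Camera axes: x right, y down, z forward; pixel columns grow to the right and rows downward; lengths in m; the calibration is good to about 2 mm. A picture is of the moment at which its call begins.
- ticket.hand_in(): hands the job in; it is judged then, once.
Trained networks look in a picture, given as the dict that the camera call returned (one of the last four; its "shot" number tells which), for a name from the list of things; names that differ only in an ending like _2 or _b are one class to them, and where a whole thing is asked for, a point or a joint stands for the part that bears it (a point fixed in the world has none). Each returns a list of dicts, best first, with "conf" (0 to 1); they miss things now and then, are a little off and sometimes report something else, mostly with a low value. They report only what shows in the picture. A call takes as long as a camera call. They do not tell look-alikes from the thing itself.
- boxes_of(query, picture): "position" ([x, y, z] in m, in world coordinates, good to about 4 mm: the middle of the surface that is visible of it).
- outline_of(query, picture): "region" (400x640 bool, what is visible of it).
The state is a dict: "clock": time; "joint_pos": joint angles; "joint_velocities": joint speeds; "tau": joint torques, N m; "position": TCP position; "ee_rot": TCP orientation; "ft_force": force on the tool from outside, world axes, zero at the start; "torque": the same for the moment, N m; "grip_width": opening from 0.0 (shut) to 1.0 (fully open); "grasp_force": force on a finger pad.
Only numpy, scipy, OpenCV 4.12 (cv2) and the standard library are available. Lean on these libraries where they do the work, as an engineer would, in place of code of your own. Each camera call takes 0.05 s, during which the arm holds its last target. There are 200 camera calls.

### The job

The soldering is done, so tidy the jeweller's bench: put each of the four tools (soldering brick, brass dapping block, third hand, anvil) upright on the shadow pad whose yellow silhouette has its shape, centred on the silhouette and lined up with it. Set them down rather than dropping them, let go of everything, and leave the amber jar and the white dish where they stand.

Things in the scene. Friction and masses are not known exactly. Their poses are not given: they have to be found in the camera images.
- brick: Soldering brick: loose cream-coloured refractory block with a dark scorch mark on top, 80 mm long (its x), 46 mm wide (its y), 26 mm high, about 0.16 kg. Origin: centre of the underside; z up. Grip it across the 46 mm width.
- dapping: Dapping block: loose solid brass block, 40 x 40 mm and 40 mm high, with four dark round hollows of different sizes on top, about 0.5 kg. Origin: centre of the underside; x and y along its sides, z up.
- thirdhand: Third hand (clip stand), loose, 0.28 kg: round dark iron foot 56 mm across, 14 mm high; on its axis a steel post 14 mm across, 14 to 60 mm up, with a 17 mm ball on top (centre 62 mm up). A slim clip with a red pin leans from the ball out along +x to x = 46 mm, 60 to 74 mm up. Origin: centre of the underside, z up. Grip the post 40 to 45 mm up, fingers closing along its y, clip between them.
- anvil: Bench anvil: loose double-horn steel anvil, 100 mm long over its two equal horns (its x) and 48 mm high. Foot 58 x 42 mm, 12 mm high; waist 22 mm wide; flat-sided head 48 mm long (x) and 26 mm wide (y) from 26 to 48 mm height. About 0.5 kg. Origin: centre of the underside; z up. Grip the head across its 26 mm width.
- pad_brick: Fixed shadow pad: dark grey foam board lying on the bench, 112 mm long (its x) by 62 mm wide (its y) and 5 mm thick, with a flat yellow silhouette centred on it: a rectangle 84 mm (along x) by 50 mm, for the soldering brick. Origin: centre of the pad's underside, so the surface is 5 mm above it; z up.
- pad_dapping: Fixed shadow pad: dark grey foam board lying on the bench, 112 mm long (its x) by 62 mm wide (its y) and 5 mm thick, with a flat yellow silhouette centred on it: a square 44 mm by 44 mm with sides along x and y, for the dapping block. Origin: centre of the pad's underside, so the surface is 5 mm above it; z up.
- pad_thirdhand: Fixed shadow pad: dark grey foam board lying on the bench, 112 mm long (its x) by 62 mm wide (its y) and 5 mm thick, with a flat yellow silhouette centred on it: a disc 60 mm in diameter, for the third hand's foot. Origin: centre of the pad's underside, so the surface is 5 mm above it; z up.
- pad_anvil: Fixed shadow pad: dark grey foam board lying on the bench, 112 mm long (its x) by 62 mm wide (its y) and 5 mm thick, with a flat yellow silhouette centred on it: a rectangle 60 mm (along x) by 46 mm with a point at both ends, 102 mm from point to point along x, for the anvil with its horns along the points. Origin: centre of the pad's underside, so the surface is 5 mm above it; z up.
- jar: Bystander: loose amber glass jar with a black cap, 42 mm in diameter, 55 mm high. Origin: centre of the underside.
- dish: Bystander: loose white ceramic dish, 68 mm in diameter at the rim, 28 mm high. Origin: centre of the underside.
Mind the look-alikes: they are no part of the job. What is shaped like the pad_dapping but green or turquoise is not meant.

How it is judged:
At the end, for the whole second after the job is handed in: Every tool on its own pad: centre within 12 mm of the pad's centre, resting on its surface, upright to 0.1 rad, released, at rest. Brick and anvil along the pad's length to 0.2 rad (either way round), dapping block square with its outline to 0.2 rad; third hand any yaw (horizontal distance between brick and pad_brick below 0.012 m and z of brick in the frame of pad_brick between 0.002 and 0.009 m and angle between each of brick, dapping, thirdhand, anvil's own z axis and vertical below 0.1 rad and linear speed of each of brick, dapping, thirdhand, anvil below 0.02 m/s and angular speed of each of brick, dapping, thirdhand, anvil below 0.2 rad/s and angle between the x axis of brick and the x axis of pad_brick, either way round below 0.2 rad and horizontal distance between dapping and pad_dapping below 0.012 m and z of dapping in the frame of pad_dapping between 0.002 and 0.009 m and (angle between the x axis of dapping and the x axis of pad_dapping, either way round below 0.2 rad or angle between the x axis of dapping and the y axis of pad_dapping, either way round below 0.2 rad) and horizontal distance between thirdhand and pad_thirdhand below 0.012 m and z of thirdhand in the frame of pad_thirdhand between 0.002 and 0.009 m and horizontal distance between anvil and pad_anvil below 0.012 m and z of anvil in the frame of pad_anvil between 0.002 and 0.009 m and angle between the x axis of anvil and the x axis of pad_anvil, either way round below 0.2 rad); the robot touches nothing.
It fails at once if a tool is dropped or thrown (faster than 0.7 m/s while not gripped) ((linear speed of brick above 0.7 m/s and contact force between the fingers and brick below 0.3 N) or (linear speed of dapping above 0.7 m/s and contact force between the fingers and dapping below 0.3 N) or (linear speed of thirdhand above 0.7 m/s and contact force between the fingers and thirdhand below 0.3 N) or (linear speed of anvil above 0.7 m/s and contact force between the fingers and anvil below 0.3 N)).
It fails at once if the amber jar is moved more than 20 mm (distance of jar from where it was at the start of the episode above 0.02 m).
It fails at once if the white dish is moved more than 20 mm (distance of dish from where it was at the start of the episode above 0.02 m).
It also fails if it takes over 112 s, if anything falls off the work surface, if the arm or the gripper's body presses on something with over 40 N, if the wrist force passes 120 N, or if a joint passes its speed limit or range.

## Working session

There is one attempt and no reset: what is moved stays moved. The work goes in short steps, Python scripts to look and compute and a tool call to move; the robot and the scene stay as the last step left them, time stands still between calls to the robot, and variables do not carry over. Pictures are saved under pics/ and viewed, at most 14 in all, crops included, and the job is handed in when it is done.

Besides the shell and the picture viewer there is one more tool, called after "Request:" in YAML: its name, and indented under it one key for each argument. carry_out: Moves the arm, as the interface text tells. Its arguments: {"type":"object","properties":{"deltas":{"type":"array","items":{"type":"array","items":{"type":"number"}}},"force":{"type":"number"}},"required":["deltas"]}

```bash
mkdir -p pics; cat > h.py <<'E'
import numpy as np, cv2
from workcell import manip, camera, ticket, boxes_of, outline_of
def save(p,n): cv2.imwrite('pics/'+n,p['img'][:,:,::-1])
def cloud(p):
    f=200/np.tan(np.radians(p['vertical_fov'])/2); v,u=np.mgrid[:400,:640]; d=p['depth']
    P=np.stack([(u-p['cx'])/f*d,(v-p['cy'])/f*d,d],-1)
    return (P-p['t'])@p['R']
E
python3 - <<'E'
from h import *
o=manip.get_obs();print(o)
for n in('top','side'):
    p=camera(n);save(p,n+'0.png');W=cloud(p)
    print(n,p['vertical_fov'],-p['R'].T@p['t'],p['R'].round(2).tolist())
    for q in 'brick dapping thirdhand anvil pad_brick pad_dapping pad_thirdhand pad_anvil jar dish'.split():
        for b in boxes_of(q,p)[:4]: print(q,round(b['conf'],2),np.round(b['position'],3))
E
```

```text
{'clock': 0.0, 'joint_pos': array([ 1.09541287,  0.33283781, -0.06470082,  1.46095006,  0.02158401,
        1.34988145, -0.08848523]), 'joint_velocities': array([-4.94872410e-04,  2.20605834e-04,  5.01801415e-05, -1.28047234e-03,
       -9.38019372e-04,  2.07642866e-03, -9.82134688e-04]), 'tau': array([ 8.49267853e-04, -6.25449228e+01,  5.04323957e-02, -3.91608310e+01,
        1.64405216e-02,  9.75245086e-03,  8.44365815e-06]), 'position': array([ 0.2732705 , -0.56171159,  0.25253299]), 'ee_rot': array([ 9.74478701e-01,  2.24478918e-01, -1.78775594e-04, -6.67431689e-04]), 'ft_force': array([-0.77647803,  0.13860018,  0.33567903]), 'torque': array([ 0.01960018, -0.02703324, -0.03617593]), 'grasp_force': 0.0, 'grip_width': 0.9982468562523025}
top 56.488315841232165 [ 0.29020946 -0.0499647   1.28047238] [[0.01, -1.0, -0.01], [-0.99, -0.01, -0.16], [0.16, 0.01, -0.99]]
brick 0.53 [ 0.606 -0.249  0.027]
dapping 0.65 [0.363 0.28  0.042]
thirdhand 0.64 [0.578 0.245 0.016]
anvil 0.76 [ 0.375 -0.282  0.044]
pad_brick 0.79 [0.672 0.09  0.005]
pad_dapping 0.88 [ 0.489 -0.405  0.006]
pad_dapping 0.81 [ 0.502 -0.544  0.008]
pad_dapping 0.78 [ 0.321 -0.426  0.006]
pad_dapping 0.48 [ 0.473 -0.082  0.006]
pad_thirdhand 0.94 [ 0.477 -0.081  0.002]
pad_anvil 0.8 [0.505 0.433 0.002]
dish 0.53 [0.474 0.113 0.012]
side 44.87997850596258 [-0.2077172   0.76135333  0.90956829] [[-0.74, -0.67, 0.0], [-0.42, 0.47, -0.78], [0.52, -0.58, -0.63]]
brick 0.82 [ 0.606 -0.239  0.025]
brick 0.72 [0.666 0.094 0.007]
dapping 0.74 [0.357 0.289 0.038]
thirdhand 0.96 [0.577 0.26  0.009]
anvil 0.56 [ 0.368 -0.281  0.036]
pad_brick 0.83 [0.667 0.098 0.004]
pad_dapping 0.7 [ 0.481 -0.4    0.002]
pad_dapping 0.7 [ 0.32  -0.418  0.006]
pad_dapping 0.59 [ 0.502 -0.539  0.002]
pad_thirdhand 0.85 [ 0.475 -0.077  0.005]
pad_anvil 0.79 [0.498 0.434 0.004]
pad_anvil 0.67 [0.667 0.097 0.004]
jar 0.71 [ 0.637 -0.086  0.032]
dish 0.68 [0.48  0.109 0.018]
```

View pics/top0.png

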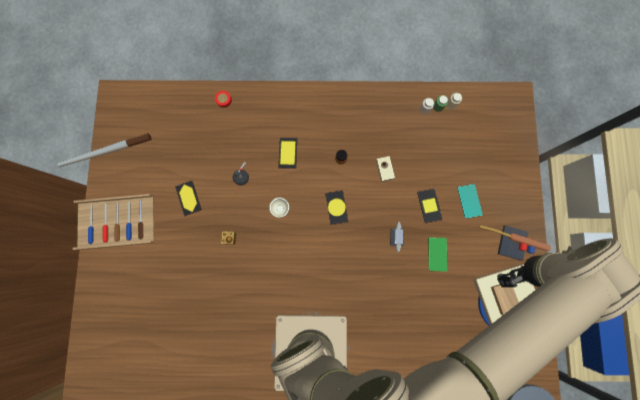

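View pics/side0.png

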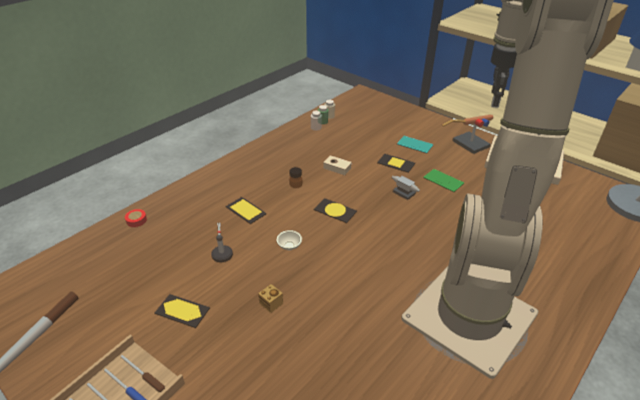

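The top picture shows the tools: brick (386,168), anvil (398,236), dapping block (228,238) and third hand (241,177). The yellow pads are anvil (188,198), brick (288,152), disc (337,207) and square (430,205). The jar is at (341,156) and the dish at (279,208). The green and turquoise boards are decoys. Next I measure positions and yaws.

```bash
cat >> h.py <<'E'
def plane(p,u,v,z):
    f=200/np.tan(np.radians(p['vertical_fov'])/2)
    d=np.stack([(u-p['cx'])/f,(v-p['cy'])/f,np.ones(len(u))],-1)@p['R']; c=-p['R'].T@p['t']
    return (c+d*((z-c[2])/d[:,2])[:,None])[:,:2]
def rect(P):
    (c,s,a)=cv2.minAreaRect((P*1000).astype(np.float32)); s=list(s)
    if s[0]<s[1]: s=s[::-1]; a-=90
    return 'c',np.round(c,1).tolist(),'mean',(P.mean(0)*1000).round(1).tolist(),'size',np.round(s,0).tolist(),'ang',round((a+90)%180-90,1)
def pads(p):
    h=cv2.cvtColor(p['img'],cv2.COLOR_RGB2HSV); m=((h[...,0]>24)&(h[...,0]<34)&(h[...,1]>170)&(h[...,2]>150)).astype(np.uint8)
    n,l,s,c=cv2.connectedComponentsWithStats(m)
    for i in range(1,n):
        if s[i,4]>60: v,u=np.where(l==i); print('yellow',s[i,4],*rect(plane(p,u,v,.005)))
def tools(p,zlo=.012,near=None):
    W=cloud(p); m=((W[...,2]>zlo)&(W[...,2]<.1)&(W[...,0]>.3)&(W[...,0]<.75)&(W[...,1]>-.5)&(W[...,1]<.55)&(p['depth']>0)).astype(np.uint8)
    n,l,s,c=cv2.connectedComponentsWithStats(m)
    for i in range(1,n):
        if s[i,4]>12:
            Q=W[l==i]; print('thing',s[i,4],*rect(Q[:,:2]),'z',np.percentile(Q[:,2],[10,50,95]).round(3))
E
python3 - <<'E'
from h import *
for n in('top','side'):
    p=camera(n);print(n);pads(p);tools(p)
    for q in('brick','dapping','anvil','thirdhand'):
        for b in outline_of(q,p)[:1]:
            v,u=np.where(b['region']);print(q,round(b['conf'],2),len(u),*rect(plane(p,u,v,dict(brick=.026,dapping=.04,anvil=.048,thirdhand=.014)[q])))
    cv2.imwrite('pics/%sz.png'%n,cv2.resize(np.vstack([p['img'][140:260,170:320],p['img'][140:260,320:470]]) if n=='top' else p['img'][150:330,150:450],None,fx=2.5,fy=2.5,interpolation=cv2.INTER_CUBIC)[:,:,::-1])
E
```

```text
top
thing 136 c [645.8, -96.1] mean [643.3, -96.9] size [37.0, 37.0] ang -82.9 z [0.024 0.053 0.058]
thing 317 c [608.9, -251.7] mean [607.4, -251.0] size [80.0, 46.0] ang 12.4 z [0.022 0.025 0.03 ]
thing 146 c [578.5, 244.7] mean [578.0, 248.7] size [70.0, 46.0] ang -56.3 z [0.013 0.016 0.071]
thing 196 c [468.8, 112.4] mean [470.9, 114.6] size [66.0, 62.0] ang 2.4 z [0.014 0.021 0.031]
thing 221 c [372.5, -283.6] mean [372.2, -284.9] size [95.0, 36.0] ang 7.1 z [0.029 0.046 0.051]
thing 173 c [364.0, 280.0] mean [363.8, 277.8] size [41.0, 40.0] ang 88.0 z [0.03  0.039 0.044]
brick 0.83 340 c [606.4, -249.7] mean [606.5, -249.6] size [83.0, 50.0] ang 12.5
dapping 0.44 185 c [363.2, 276.1] mean [363.3, 275.8] size [49.0, 40.0] ang -89.5
anvil 0.76 235 c [372.7, -278.8] mean [368.8, -280.1] size [89.0, 39.0] ang -1.1
thirdhand 0.61 232 c [584.3, 254.3] mean [579.8, 251.8] size [74.0, 56.0] ang 18.6
side
thing 286 c [611.3, -248.2] mean [608.7, -245.1] size [83.0, 51.0] ang 12.3 z [0.016 0.024 0.027]
thing 210 c [649.4, -94.3] mean [644.9, -89.5] size [42.0, 38.0] ang -85.1 z [0.019 0.042 0.056]
thing 310 c [375.6, -282.2] mean [372.3, -279.5] size [101.0, 39.0] ang 5.3 z [0.015 0.04  0.049]
thing 212 c [589.9, 254.5] mean [580.0, 255.6] size [69.0, 47.0] ang -14.0 z [0.013 0.027 0.07 ]
thing 264 c [471.9, 113.4] mean [477.0, 109.9] size [66.0, 66.0] ang -12.7 z [0.014 0.022 0.028]
thing 396 c [366.6, 282.0] mean [362.4, 286.3] size [43.0, 43.0] ang -3.4 z [0.018 0.037 0.041]
thing 29 c [351.1, 546.0] mean [350.8, 546.2] size [8.0, 6.0] ang 77.1 z [0.014 0.025 0.031]
brick 0.92 364 c [599.4, -234.1] mean [598.8, -233.6] size [90.0, 77.0] ang 12.1
dapping 0.87 485 c [353.4, 292.8] mean [353.4, 293.8] size [67.0, 58.0] ang -6.5
anvil 0.75 400 c [356.2, -258.0] mean [358.9, -256.8] size [107.0, 74.0] ang -52.5
```

```bash
python3 - <<'E'
from h import *
p=camera('top');h=cv2.cvtColor(p['img'],cv2.COLOR_RGB2HSV);print(h[207,337],h[152,288],h[205,430])
E
```

```text
[ 29 162 225] [ 28 167 224] [ 30 160 225]
```

View pics/topz.png

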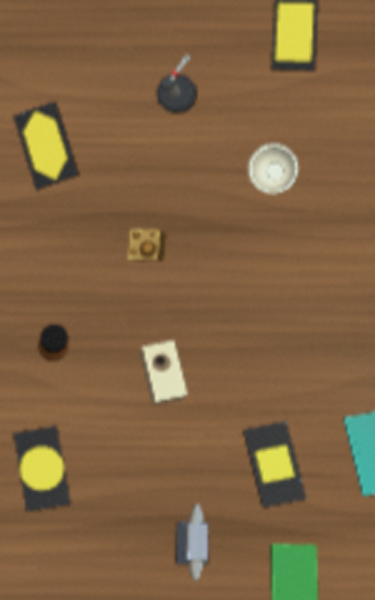

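View pics/sidez.png

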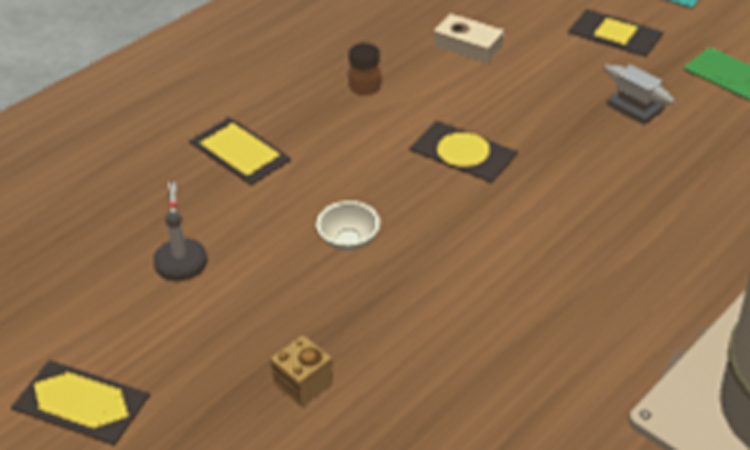

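The zoomed crops confirm the layout: the third hand's clip leans toward +x, slightly to −y, and the anvil's long axis runs roughly along world x. I'll fix the hue threshold and measure the yaws properly.

```bash
sed -i 's/>170)&(h\[...,2\]>150/>120)\&(h[...,2]>150/' h.py; python3 - <<'E'
from h import *
for n in('top','side'):
    p=camera(n);print(n);pads(p);W=cloud(p);X,Y,Z=W[...,0],W[...,1],W[...,2]
    def band(nm,x,y,r,lo,hi):
        m=(np.hypot(X-x,Y-y)<r)&(Z>lo)&(Z<hi); Q=W[m]
        if len(Q)>4: print(nm,len(Q),*rect(Q[:,:2]), 'cent', (Q[:,:2].mean(0)*1000).round(1))
    band('foot',.578,.25,.05,.009,.02); band('clip',.578,.25,.06,.058,.085); band('post',.578,.25,.06,.025,.05);band('anvtop',.373,-.283,.07,.04,.055);band('anvfoot',.373,-.283,.06,.007,.02);band('daptop',.364,.28,.05,.036,.045)
    # pad dark board
    for nm,x,y in(('pb',.67,.095),('pd',.485,-.4),('pt',.476,-.08),('pa',.5,.433)):
        v,u=np.where(np.hypot(X-x,Y-y)<.075)
        h=cv2.cvtColor(p['img'],cv2.COLOR_RGB2HSV)[v,u]; k=((h[:,1]<90)&(h[:,2]<90))|((h[:,0]>24)&(h[:,0]<34)&(h[:,1]>120)&(h[:,2]>150))
        print(nm,k.sum(),*rect(plane(p,u[k],v[k],.005)))
E
```

```text
top
yellow 328 c [669.4, 92.4] mean [669.9, 91.5] size [85.0, 50.0] ang 0.4
yellow 299 c [504.3, 434.8] mean [503.9, 434.6] size [94.0, 46.0] ang 20.4
yellow 242 c [475.3, -83.5] mean [475.6, -82.9] size [59.0, 56.0] ang -89.5
yellow 167 c [484.5, -405.1] mean [484.5, -404.9] size [45.0, 44.0] ang 12.0
foot 143 c [577.3, 252.9] mean [574.6, 251.5] size [53.0, 51.0] ang -89.3 cent [574.6 251.5]
clip 44 c [590.8, 240.5] mean [588.3, 244.4] size [52.0, 15.0] ang -42.8 cent [588.3 244.4]
post 7 c [572.8, 250.1] mean [572.8, 250.8] size [10.0, 4.0] ang -59.6 cent [572.8 250.8]
anvtop 175 c [373.0, -287.2] mean [371.3, -286.9] size [96.0, 25.0] ang -3.8 cent [ 371.3 -286.9]
anvfoot 60 c [362.8, -267.4] mean [371.2, -273.7] size [67.0, 58.0] ang 23.7 cent [ 371.2 -273.7]
daptop 135 c [364.7, 281.4] mean [364.2, 280.3] size [41.0, 37.0] ang -89.4 cent [364.2 280.3]
pb 454 c [669.6, 91.1] mean [668.8, 90.7] size [107.0, 61.0] ang 0.4
pd 520 c [484.1, -404.3] mean [483.5, -404.4] size [110.0, 61.0] ang 12.1
pt 528 c [475.5, -83.0] mean [474.7, -82.8] size [111.0, 61.0] ang 10.2
pa 498 c [504.2
[... 514 characters left out ...]
] ang -40.4 cent [589.3 248.7]
post 39 c [577.2, 258.2] mean [576.9, 258.4] size [13.0, 11.0] ang 55.9 cent [576.9 258.4]
anvtop 157 c [371.6, -284.2] mean [372.1, -282.7] size [90.0, 35.0] ang 11.1 cent [ 372.1 -282.7]
anvfoot 116 c [371.4, -276.2] mean [370.3, -276.2] size [67.0, 37.0] ang 18.0 cent [ 370.3 -276.2]
daptop 236 c [367.6, 282.5] mean [365.9, 283.0] size [42.0, 42.0] ang -0.4 cent [365.9 283. ]
pb 427 c [670.3, 93.5] mean [669.1, 93.6] size [110.0, 60.0] ang -0.9
pd 312 c [485.3, -403.0] mean [484.5, -403.1] size [109.0, 62.0] ang 12.5
pt 470 c [475.7, -81.0] mean [475.0, -81.6] size [108.0, 62.0] ang 10.3
pa 885 c [504.5, 435.8] mean [503.2, 435.8] size [110.0, 60.0] ang 20.8
```

```bash
cat >> h.py <<'E'
def plan(x,y,z,yaw):
    """fractions to take TCP to x,y,z (m) with tool x at world yaw (deg, mod 180)"""
    o=manip.get_obs(); from scipy.spatial.transform import Rotation as Ro
    R=Ro.from_quat(o['ee_rot']).as_matrix(); d=R.T@(np.array([x,y,z])-o['position'])/.15
    y0=np.degrees(np.arctan2(R[1,0],R[0,0])); t=(y0-yaw+90)%180-90
    print('t',round(o['clock'],2),'pos',o['position'].round(4),'yaw',round(y0,1),'tilt',np.degrees(np.arccos(-R[2,2])).round(2),'F',o['ft_force'].round(1),'w',round(o['grip_width'],3),'q7',round(o['joint_pos'][6],2))
    print('delta',d.round(3),'spin',round(t/30,3))
E
python3 - <<'E'
from h import *
plan(.608,-.2505,.2,12.4)
p=camera('side')
# anvil tips in side view
print(plane(p,np.array([392.8,418.4]),np.array([176.8,190.]),.044))
E
```

```text
t 1.75 pos [ 0.2734 -0.562   0.2533] yaw 25.9 tilt 0.0 F [ 0.5 -0.4  0. ] w 1.002 q7 -0.09
delta [ 2.914 -0.892  0.356] spin 0.451
[[ 0.41792516 -0.2831822 ]
 [ 0.32396733 -0.27941233]]
```

Request:
carry_out:
  deltas:
    - [1,-0.3,0.1,0,1]
    - [1,-0.3,0.1,0,1]
    - [1,-0.3,0.1,0,1]
  force: 60

```text
clock: 2.17
position: [0.3916, -0.4528, 0.2382]
ee_rot: [0.974, 0.226, 0.001, -0.0]
ft_force: [0.1, -0.6, 0.2]
grip_width: 0.998
grasp_force: 0.0
```

Request:
carry_out:
  deltas:
    - [1,-0.3,0.1,0,1]
    - [1,-0.3,0.1,0,1]
    - [1,-0.3,0.1,0,1]

```text
clock: 2.55
position: [0.5064, -0.3463, 0.2231]
ee_rot: [0.974, 0.227, 0.0, -0.0]
ft_force: [0.1, -0.6, -0.4]
grip_width: 0.997
grasp_force: 0.0
```

Request:
carry_out:
  deltas:
    - [0.91,-0.29,0.15,0.45,1]
    - [0.91,-0.29,0.15,0.45,1]
    - [0.91,-0.29,0.15,0.45,1]
    - [0.91,-0.29,0.15,0.45,1]

```text
clock: 3.05
position: [0.6083, -0.2493, 0.2002]
ee_rot: [0.994, 0.11, -0.0, -0.0]
ft_force: [-0.9, 0.6, 1.2]
grip_width: 1.004
grasp_force: 0.0
```

```bash
python3 -c "
from h import *
plan(.608,-.2505,.027,12.4)"
```

```text
t 3.05 pos [ 0.6083 -0.2493  0.2002] yaw 12.6 tilt 0.06 F [-0.9  0.6  1.2] w 1.004 q7 -1.1
delta [-0.004  0.009  1.155] spin 0.008
```

Request:
carry_out:
  deltas:
    - [0,0.01,0.35,0,1]
    - [0,0.01,0.7,0,1]
    - [0,0.01,0.9,0,1]
    - [0,0.01,1,0,1]

```text
clock: 3.55
position: [0.6061, -0.2545, 0.0494]
ee_rot: [0.994, 0.107, -0.001, 0.0]
ft_force: [-0.5, -0.6, 0.5]
grip_width: 1.001
grasp_force: 0.0
```

Request:
carry_out:
  deltas:
    - [0,0,0.08,0,1]
    - [0,0,0.155,0,1]
    - [0,0,0.155,0,1]
    - [0,0,0.155,0,-1]
    - [0,0,0.155,0,-1]
    - [0,0,0.155,0,-1]
    - [0,0,0.155,0,-1]
    - [0,0,0.155,0,-1]
    - [0,0,0.155,0,-1]

```text
clock: 4.68
position: [0.6085, -0.2526, 0.0285]
ee_rot: [0.994, 0.108, 0.001, 0.0]
ft_force: [-0.2, 0.2, 4.9]
grip_width: 0.522
grasp_force: 63.1
```

```bash
python3 -c "
from h import *
plan(.670,.092,.2,0)"
```

```text
t 4.67 pos [ 0.6085 -0.2526  0.0285] yaw 12.4 tilt 0.08 F [-0.2  0.2  4.9] w 0.522 q7 -1.14
delta [ 0.897 -2.154 -1.144] spin 0.415
```

Request:
carry_out:
  deltas:
    - [0,0,-0.15,0,-1]
    - [0,0,-0.5,0,-1]
    - [0.1,-0.3,-0.9,0,-1]
    - [0.25,-0.6,-1,0,-1]
    - [0.4,-0.9,-1,0.1,-1]
    - [0.4,-1,-1,0.1,-1]

```text
clock: 5.42
position: [0.6348, -0.0878, 0.1777]
ee_rot: [0.996, 0.085, 0.0, -0.001]
ft_force: [-0.6, -0.4, -1.7]
grip_width: 0.525
grasp_force: 62.3
```

```bash
python3 -c "
from h import *
plan(.670,.092,.15,0)"
```

```text
t 5.42 pos [ 0.6348 -0.0878  0.1777] yaw 9.7 tilt 0.12 F [-0.6 -0.4 -1.7] w 0.525 q7 -1.42
delta [ 0.434 -1.141  0.187] spin 0.325
```

Request:
carry_out:
  deltas:
    - [0.15,-0.4,0,0.1,-1]
    - [0.3,-0.8,0,0.2,-1]
    - [0.43,-1,0.18,0.32,-1]
    - [0.43,-1,0.18,0.32,-1]

```text
clock: 5.92
position: [0.6717, 0.0694, 0.1473]
ee_rot: [1.0, 0.001, -0.002, -0.001]
ft_force: [-0.1, -0.7, -2.2]
grip_width: 0.525
grasp_force: 62.3
```

```bash
python3 -c "
from h import *
plan(.670,.092,.035,0)"
```

```text
t 5.92 pos [0.6717 0.0694 0.1473] yaw 0.1 tilt 0.28 F [-0.1 -0.7 -2.2] w 0.525 q7 -1.85
delta [-0.007 -0.15   0.749] spin 0.004
```

Request:
carry_out:
  deltas:
    - [0,-0.15,0.2,0,-1]
    - [0,-0.15,0.45,0,-1]
    - [0,-0.15,0.65,0,-1]
    - [0,-0.15,0.72,0,-1]
    - [0,-0.15,0.74,0,-1]
    - [0,-0.15,0.74,0,-1]

```text
clock: 6.68
position: [0.674, 0.0877, 0.0408]
ee_rot: [1.0, -0.002, 0.001, -0.0]
ft_force: [0.6, 0.3, -1.2]
grip_width: 0.522
grasp_force: 62.4
```

```bash
python3 -c "
from h import *
plan(.670,.092,.033,0)"
```

```text
t 6.67 pos [0.674  0.0877 0.0408] yaw -0.2 tilt 0.1 F [ 0.6  0.3 -1.2] w 0.522 q7 -1.9
delta [-0.027 -0.029  0.052] spin -0.006
```

Request:
carry_out:
  deltas:
    - [-0.02,-0.02,0.02,0,-1]
    - [-0.02,-0.02,0.035,0,-1]
    - [-0.02,-0.02,0.045,0,-1]
    - [-0.02,-0.02,0.045,0,-1]

```text
clock: 7.18
position: [0.6704, 0.0912, 0.0335]
ee_rot: [1.0, -0.001, 0.0, -0.0]
ft_force: [-3.1, 0.3, 4.3]
grip_width: 0.525
grasp_force: 63.1
```

```bash
python3 -c "
from h import *
plan(.670,.092,.033,0); p=camera('top');pads(p);tools(p);p=camera('side');W=cloud(p);m=(abs(W[...,0]-.67)<.05)&(abs(W[...,1]-.09)<.03)&(W[...,2]<.05);print(np.percentile(W[m][:,2],[50,80,90]))"
```

```text
t 7.17 pos [0.6704 0.0912 0.0335] yaw -0.1 tilt 0.03 F [-3.1  0.3  4.3] w 0.525 q7 -1.91
delta [-0.003 -0.005  0.003] spin -0.005
yellow 291 c [504.1, 435.2] mean [504.4, 434.9] size [94.0, 45.0] ang 21.6
yellow 228 c [475.3, -85.2] mean [475.5, -83.7] size [56.0, 55.0] ang 0.5
yellow 158 c [484.5, -405.1] mean [484.3, -405.1] size [44.0, 44.0] ang -76.1
thing 135 c [646.2, -95.9] mean [643.4, -96.9] size [39.0, 37.0] ang 5.9 z [0.027 0.053 0.058]
thing 157 c [579.8, 246.1] mean [578.5, 249.2] size [62.0, 53.0] ang -69.9 z [0.013 0.016 0.073]
thing 104 c [465.3, 128.3] mean [467.7, 129.5] size [66.0, 33.0] ang 12.8 z [0.013 0.022 0.03 ]
thing 227 c [373.4, -283.5] mean [371.1, -284.2] size [96.0, 32.0] ang -0.9 z [0.016 0.046 0.052]
thing 174 c [364.3, 280.6] mean [363.6, 277.7] size [41.0, 40.0] ang 87.4 z [0.028 0.039 0.043]
[0.02587707 0.03088117 0.03333256]
```

Contact is felt (+6 N) and the brick is resting on its pad. I'll open, rise, then head for the dapping block.

Request:
carry_out:
  deltas:
    - [0,0,0,0,0.3]
    - [0,0,0,0,0.7]
    - [0,0,0,0,1]
    - [0,0,0,0,1]
    - [0,0,0,0,1]
    - [0,0,-0.3,0,1]
    - [0,0,-0.7,0,1]
    - [0,0,-1,0,1]
    - [0,0,-1,0,1]

```text
clock: 8.4
position: [0.6722, 0.0915, 0.1877]
ee_rot: [1.0, -0.001, 0.004, -0.001]
ft_force: [0.0, -0.7, 0.3]
grip_width: 0.995
grasp_force: 0.0
```

```bash
python3 -c "
from h import *
plan(.3655,.281,.2,0);print(manip.get_obs()['joint_pos'].round(2)); p=camera('side');tools(p)"
```

```text
t 8.4 pos [0.6722 0.0915 0.1877] yaw -0.2 tilt 0.44 F [ 0.  -0.7  0.3] w 0.995 q7 -1.88
delta [-2.048 -1.258 -0.096] spin -0.005
[ 0.02  0.5  -0.32  1.38  0.16  1.28 -1.88]
thing 211 c [649.0, -93.7] mean [644.8, -89.6] size [38.0, 38.0] ang -46.7 z [0.019 0.042 0.055]
thing 306 c [377.6, -281.0] mean [372.3, -280.0] size [98.0, 42.0] ang -10.9 z [0.015 0.04  0.049]
thing 400 c [673.9, 92.6] mean [668.3, 96.4] size [88.0, 49.0] ang -0.5 z [0.018 0.028 0.032]
thing 212 c [589.2, 254.2] mean [580.5, 255.9] size [63.0, 47.0] ang -11.4 z [0.013 0.024 0.07 ]
thing 259 c [471.5, 114.9] mean [477.2, 110.5] size [67.0, 65.0] ang -15.8 z [0.014 0.022 0.028]
thing 404 c [367.6, 282.8] mean [362.4, 286.3] size [44.0, 43.0] ang 0.6 z [0.018 0.037 0.041]
thing 26 c [352.3, 545.8] mean [351.0, 546.3] size [7.0, 7.0] ang 83.6 z [0.017 0.025 0.03 ]
```

Request:
carry_out:
  deltas:
    - [-0.4,-0.25,0,0,1]
    - [-0.8,-0.5,0,0,1]
    - [-1,-0.63,0,0,1]

```text
clock: 8.82
position: [0.5178, 0.1869, 0.1813]
ee_rot: [1.0, -0.001, -0.001, 0.0]
ft_force: [0.3, 0.5, 0.6]
grip_width: 1.008
grasp_force: 0.0
```

Request:
carry_out:
  deltas:
    - [-0.4,-0.25,0,0,1]
    - [-0.8,-0.5,0,0,1]
    - [-1,-0.63,0,0,1]
    - [-1,-0.63,0,0,1]

```text
clock: 9.32
position: [0.3674, 0.2826, 0.182]
ee_rot: [1.0, 0.002, -0.001, 0.0]
ft_force: [1.6, -0.6, -0.3]
grip_width: 0.999
grasp_force: 0.0
```

```bash
python3 -c "
from h import *
plan(.3655,.281,.05,0);print(manip.get_obs()['joint_pos'].round(2))"
```

```text
t 9.32 pos [0.3674 0.2826 0.182 ] yaw 0.2 tilt 0.08 F [ 1.6 -0.6 -0.3] w 0.999 q7 -2.35
delta [-0.012  0.01   0.88 ] spin 0.006
[-0.22  0.07 -0.55  1.94  0.04  1.15 -2.35]
```

Request:
carry_out:
  deltas:
    - [-0.01,0.01,0.35,0,1]
    - [-0.01,0.01,0.7,0,1]
    - [-0.01,0.01,0.9,0,1]
    - [-0.01,0.01,1,0,1]
    - [-0.01,0.01,1,0,1]
    - [-0.01,0.01,1,0,-1]
    - [-0.01,0.01,1,0,-1]
    - [-0.01,0.01,1,0,-1]
    - [-0.01,0.01,1,0,-1]
    - [-0.01,0.01,1,0,-1]
    - [-0.01,0.01,1,0,-1]
  force: 80

```text
clock: 10.7
position: [0.3701, 0.28, 0.0341]
ee_rot: [1.0, -0.001, 0.001, -0.001]
ft_force: [-0.8, 0.7, 8.9]
grip_width: 0.454
grasp_force: 81.0
```

```bash
python3 -c "
from h import *
plan(.485,-.404,.2,12)"
```

```text
t 10.7 pos [0.3701 0.28   0.0341] yaw -0.2 tilt 0.14 F [-0.8  0.7  8.9] w 0.454 q7 -2.48
delta [ 0.781  4.557 -1.11 ] spin -0.405
```

Request:
carry_out:
  deltas:
    - [0,0,-0.1,0,-1]
    - [0,0,-0.4,0,-1]
    - [0,0,-0.8,0,-1]
    - [0.15,0.2,-1,0,-1]
    - [0.25,0.5,-1,0,-1]
    - [0.35,0.8,-1,0,-1]
    - [0.4,1,-1,0,-1]

```text
clock: 11.58
position: [0.4289, 0.1268, 0.1834]
ee_rot: [1.0, -0.002, 0.0, 0.0]
ft_force: [-0.5, -0.2, -4.2]
grip_width: 0.453
grasp_force: 81.9
```

Request:
carry_out:
  deltas:
    - [0.05,0.4,0,-0.05,-1]
    - [0.1,0.8,0,-0.1,-1]
    - [0.12,1,0,-0.2,-1]

```text
clock: 11.95
position: [0.4458, -0.0241, 0.1834]
ee_rot: [0.999, 0.05, -0.0, 0.0]
ft_force: [1.5, 1.2, -4.4]
grip_width: 0.453
grasp_force: 82.1
```

```bash
python3 -c "
from h import *
plan(.485,-.404,.18,12)"
```

```text
t 11.95 pos [ 0.4458 -0.0241  0.1834] yaw 5.7 tilt 0.01 F [ 1.5  1.2 -4.4] w 0.453 q7 -1.52
delta [0.007 2.546 0.023] spin -0.209
```

Request:
carry_out:
  deltas:
    - [0,0.4,0,-0.1,-1]
    - [0,0.8,0,-0.2,-1]
    - [0,1,0,-0.21,-1]

```text
clock: 12.32
position: [0.4608, -0.1733, 0.1834]
ee_rot: [0.995, 0.105, -0.0, 0.0]
ft_force: [0.2, 0.0, -3.4]
grip_width: 0.459
grasp_force: 82.0
```

Request:
carry_out:
  deltas:
    - [0.05,0.4,0,0,-1]
    - [0.1,0.8,0,0,-1]
    - [0.12,1,0,0,-1]

```text
clock: 12.7
position: [0.5104, -0.3161, 0.1832]
ee_rot: [0.995, 0.105, -0.0, 0.0]
ft_force: [-0.6, 1.0, -3.8]
grip_width: 0.451
grasp_force: 82.3
```

```bash
python3 -c "
from h import *
plan(.487,-.404,.06,12)"
```

```text
t 12.7 pos [ 0.5104 -0.3161  0.1832] yaw 12.0 tilt 0.01 F [-0.6  1.  -3.8] w 0.451 q7 -0.88
delta [-0.274  0.541  0.821] spin -0.0
```

Request:
carry_out:
  deltas:
    - [-0.14,0.27,0.1,0,-1]
    - [-0.27,0.54,0.4,0,-1]
    - [-0.27,0.54,0.7,0,-1]
    - [-0.27,0.54,0.85,0,-1]
    - [-0.27,0.54,0.91,0,-1]
    - [-0.27,0.54,0.91,0,-1]

```text
clock: 13.45
position: [0.4884, -0.4005, 0.0468]
ee_rot: [0.994, 0.106, 0.0, -0.0]
ft_force: [-0.7, -0.5, -3.8]
grip_width: 0.453
grasp_force: 82.2
```

```bash
python3 -c "
from h import *
plan(.487,-.404,.0375,12)
for n in('top','side'):
    p=camera(n);W=cloud(p);m=(np.hypot(W[...,0]-.485,W[...,1]+.404)<.045)&(W[...,2]>.03)&(W[...,2]<.058);print(m.sum(),rect(W[m][:,:2]),np.percentile(W[m][:,2],[20,50,80]));save(p,n+'dap.png')"
```

```text
t 13.45 pos [ 0.4884 -0.4005  0.0468] yaw 12.2 tilt 0.02 F [-0.7 -0.5 -3.8] w 0.453 q7 -0.72
delta [-0.014  0.021  0.062] spin 0.005
23 ('c', [477.3, -383.0], 'mean', [467.1, -387.5], 'size', [39.0, 18.0], 'ang', 37.6) [0.0358762  0.04808661 0.05240782]
140 ('c', [479.2, -394.6], 'mean', [477.6, -389.2], 'size', [63.0, 40.0], 'ang', 79.1) [0.03768587 0.04839437 0.05356044]
```

Request:
carry_out:
  deltas:
    - [-0.01,0.02,0.02,0,-1]
    - [-0.01,0.02,0.04,0,-1]
    - [-0.01,0.02,0.055,0,-1]
    - [-0.01,0.02,0.055,0,-1]

```text
clock: 14.05
position: [0.4875, -0.4042, 0.0392]
ee_rot: [0.994, 0.106, 0.0, 0.0]
ft_force: [-3.9, 1.6, 6.4]
grip_width: 0.454
grasp_force: 83.6
```

```bash
python3 -c "
from h import *
plan(.487,-.404,.0375,12)"
```

```text
t 14.05 pos [ 0.4875 -0.4042  0.0392] yaw 12.1 tilt 0.03 F [-3.9  1.6  6.4] w 0.454 q7 -0.71
delta [-0.003 -0.002  0.011] spin 0.004
```

Contact felt. I'll release and rise.

Request:
carry_out:
  deltas:
    - [0,0,0,0,0.2]
    - [0,0,0,0,0.6]
    - [0,0,0,0,1]
    - [0,0,0,0,1]
    - [0,0,0,0,1]
    - [0,0,-0.3,0,1]
    - [0,0,-0.7,0,1]
    - [0,0,-0.9,0,1]
    - [0,0,-0.9,0,1]

```text
clock: 15.18
position: [0.4886, -0.4049, 0.1762]
ee_rot: [0.994, 0.106, 0.002, 0.002]
ft_force: [0.0, 0.5, 0.1]
grip_width: 0.998
grasp_force: 0.0
```

```bash
python3 -c "
from h import *
plan(.372,-.284,.17,-2)
p=camera('side');tools(p);pads(p)
p=camera('top');tools(p);W=cloud(p)
m=(np.hypot(W[...,0]-.372,W[...,1]+.284)<.03)&(W[...,2]>.043)&(W[...,2]<.056);print('head',rect(W[m][:,:2]))
b=outline_of('anvil',p)
print(len(b))"
```

```text
t 15.18 pos [ 0.4886 -0.4049  0.1762] yaw 12.1 tilt 0.31 F [0.  0.5 0.1] w 0.998 q7 -0.72
delta [-0.591 -0.951  0.035] spin 0.471
thing 207 c [485.3, -403.0] mean [481.0, -395.0] size [50.0, 43.0] ang -74.3 z [0.017 0.039 0.047]
thing 211 c [649.4, -93.9] mean [644.8, -89.4] size [42.0, 38.0] ang -51.8 z [0.019 0.042 0.056]
thing 312 c [375.9, -281.6] mean [371.2, -279.5] size [99.0, 38.0] ang -5.5 z [0.015 0.04  0.05 ]
thing 402 c [673.6, 91.9] mean [668.6, 96.5] size [87.0, 51.0] ang 0.5 z [0.017 0.028 0.032]
thing 212 c [591.5, 255.5] mean [580.2, 256.0] size [67.0, 43.0] ang -18.7 z [0.013 0.026 0.07 ]
thing 260 c [472.5, 114.5] mean [477.1, 110.2] size [66.0, 64.0] ang -22.9 z [0.014 0.022 0.028]
thing 27 c [351.9, 546.0] mean [350.8, 546.0] size [9.0, 7.0] ang -14.0 z [0.016 0.026 0.03 ]
yellow 217 c [478.4, -82.1] mean [477.9, -82.7] size [58.0, 57.0] ang 9.2
yellow 522 c [506.2, 434.4] mean [505.4, 434.5] size [99.0, 46.0] ang 22.2
thing 316 c [671.2, 89.6] mean [669.7, 89.8] size [81.0, 45.0] ang 0.3 z [0.026 0.03  0.034]
thing 136 c [646.3, -96.1] mean [643.4, -96.9] size [38.0, 37.0] ang 7.5 z [0.023 0.053 0.058]
thing 150 c [583.9, 245.9] mean [577.9, 249.2] size [70.0, 48.0] ang -42.7 z [0.013 0.016 0.072]
thing 184 c [469.0, 112.8] mean [471.6, 115.1] size [66.0, 62.0] ang 2.0 z [0.014 0.022 0.03 ]
thing 123 c [480.6, -404.3] mean [474.5, -402.2] size [41.0, 38.0] ang -79.8 z [0.023 0.044 0.048]
thing 235 c [372.6, -283.0] mean [371.4, -284.3] size [95.0, 36.0] ang 7.1 z [0.015 0.045 0.051]
head ('c', [372.6, -287.2], 'mean', [372.6, -287.0], 'size', [57.0, 24.0], 'ang', -2.5)
1
```

Request:
carry_out:
  deltas:
    - [-0.25,-0.4,0,0.2,1]
    - [-0.5,-0.8,0,0.4,1]
    - [-0.58,-0.96,0.04,0.47,1]
    - [-0.58,-0.96,0.04,0.47,1]

```text
clock: 15.82
position: [0.3697, -0.2791, 0.1654]
ee_rot: [1.0, -0.017, -0.001, -0.001]
ft_force: [0.6, -0.9, -0.5]
grip_width: 1.004
grasp_force: 0.0
```

```bash
python3 -c "
from h import *
plan(.373,-.285,.042,-2)"
```

```text
t 15.82 pos [ 0.3697 -0.2791  0.1654] yaw -1.9 tilt 0.21 F [ 0.6 -0.9 -0.5] w 1.004 q7 -1.05
delta [0.025 0.04  0.823] spin 0.003
```

Request:
carry_out:
  deltas:
    - [0.02,0.03,0.3,0,1]
    - [0.02,0.03,0.6,0,1]
    - [0.02,0.03,0.77,0,1]
    - [0.02,0.03,0.82,0,1]
    - [0.02,0.03,0.82,0,1]
    - [0.02,0.03,0.82,0,-1]
    - [0.02,0.03,0.82,0,-1]
    - [0.02,0.03,0.82,0,-1]
    - [0.02,0.03,0.82,0,-1]
    - [0.02,0.03,0.82,0,-1]
    - [0.02,0.03,0.82,0,-1]
    - [0.02,0.03,0.82,0,-1]

```text
clock: 17.32
position: [0.3754, -0.2864, 0.0448]
ee_rot: [1.0, -0.017, 0.001, 0.0]
ft_force: [-1.8, -0.3, 7.2]
grip_width: 0.288
grasp_force: 79.8
```

```bash
python3 -c "
from h import *
plan(.504,.435,.2,20.7)"
```

```text
t 17.32 pos [ 0.3754 -0.2864  0.0448] yaw -2.0 tilt 0.07 F [-1.8 -0.3  7.2] w 0.288 q7 -1.03
delta [ 0.693 -4.835 -1.037] spin -0.755
```

Request:
carry_out:
  deltas:
    - [0,0,-0.1,0,-1]
    - [0,0,-0.4,0,-1]
    - [0.05,-0.1,-0.8,0,-1]
    - [0.15,-0.4,-0.95,0,-1]
    - [0.25,-0.8,-0.95,0,-1]
    - [0.3,-1,-0.95,0,-1]

```text
clock: 18.08
position: [0.4254, -0.1345, 0.1875]
ee_rot: [1.0, -0.015, 0.0, -0.0]
ft_force: [-0.2, -0.8, -4.5]
grip_width: 0.284
grasp_force: 79.8
```

Request:
carry_out:
  deltas:
    - [0.1,-0.4,0,0,-1]
    - [0.2,-0.8,0,0,-1]
    - [0.25,-1,0,0,-1]

```text
clock: 18.45
position: [0.4676, 0.0144, 0.1872]
ee_rot: [1.0, -0.015, 0.0, -0.0]
ft_force: [-0.2, -1.3, -4.9]
grip_width: 0.291
grasp_force: 79.9
```

Request:
carry_out:
  deltas:
    - [0.05,-0.4,0,0,-1]
    - [0.1,-0.8,0,0,-1]
    - [0.15,-1,0,0,-1]

```text
clock: 18.82
position: [0.4945, 0.1636, 0.1871]
ee_rot: [1.0, -0.015, -0.0, -0.0]
ft_force: [0.5, -1.3, -4.8]
grip_width: 0.288
grasp_force: 80.0
```

```bash
python3 -c "
from h import *
plan(.504,.435,.18,20.7)"
```

```text
t 18.82 pos [0.4945 0.1636 0.1871] yaw -1.7 tilt 0.03 F [ 0.5 -1.3 -4.8] w 0.288 q7 -2.07
delta [ 0.008 -1.81   0.048] spin -0.748
```

Request:
carry_out:
  deltas:
    - [0,-0.3,0,-0.25,-1]
    - [0,-0.6,0,-0.5,-1]
    - [0,-0.9,0,-0.75,-1]
    - [0,-0.9,0,-0.75,-1]

```text
clock: 19.32
position: [0.4981, 0.2989, 0.1868]
ee_rot: [0.983, 0.182, -0.0, -0.001]
ft_force: [-0.1, -0.7, -3.7]
grip_width: 0.286
grasp_force: 79.9
```

```bash
python3 -c "
from h import *
plan(.505,.435,.08,20.7)"
```

```text
t 19.32 pos [0.4981 0.2989 0.1868] yaw 21.0 tilt 0.1 F [-0.1 -0.7 -3.7] w 0.286 q7 -1.94
delta [ 0.368 -0.83   0.713] spin 0.009
```

Request:
carry_out:
  deltas:
    - [0.18,-0.4,0,0,-1]
    - [0.36,-0.8,0.1,0,-1]
    - [0.36,-0.83,0.4,0,-1]
    - [0.36,-0.83,0.65,0,-1]
    - [0.36,-0.83,0.8,0,-1]
    - [0.36,-0.83,0.86,0,-1]
    - [0.36,-0.83,0.86,0,-1]

```text
clock: 20.2
position: [0.5073, 0.4303, 0.0583]
ee_rot: [0.984, 0.178, 0.0, 0.0]
ft_force: [-0.4, 0.3, -4.1]
grip_width: 0.293
grasp_force: 80.4
```

```bash
python3 -c "
from h import *
plan(.505,.435,.049,20.7)"
```

```text
t 20.2 pos [0.5073 0.4303 0.0583] yaw 20.5 tilt 0.04 F [-0.4  0.3 -4.1] w 0.293 q7 -2.19
delta [-0.003 -0.035  0.062] spin -0.007
```

Request:
carry_out:
  deltas:
    - [0,-0.03,0.02,0,-1]
    - [0,-0.03,0.04,0,-1]
    - [0,-0.03,0.055,0,-1]
    - [0,-0.03,0.055,0,-1]

```text
clock: 20.7
position: [0.5053, 0.435, 0.05]
ee_rot: [0.984, 0.178, 0.0, -0.0]
ft_force: [-2.0, -1.1, 1.4]
grip_width: 0.288
grasp_force: 81.0
```

```bash
python3 -c "
from h import *
plan(.505,.435,.049,20.7)"
```

```text
t 20.7 pos [0.5053 0.435  0.05  ] yaw 20.5 tilt 0.05 F [-2.  -1.1  1.4] w 0.288 q7 -2.2
delta [-0.002 -0.     0.007] spin -0.005
```

Request:
carry_out:
  deltas:
    - [0,0,0.007,0,-0.3]
    - [0,0,0.007,0,0.1]
    - [0,0,0.007,0,0.5]
    - [0,0,0.007,0,0.5]
    - [0,0,0.007,0,0.5]
    - [0,0,-0.3,0,0.5]
    - [0,0,-0.7,0,0.5]
    - [0,0,-1,0,0.5]
    - [0,0,-1,0,0.5]

```text
clock: 21.82
position: [0.5064, 0.4363, 0.2039]
ee_rot: [0.984, 0.178, 0.003, -0.002]
ft_force: [0.7, 0.8, -0.4]
grip_width: 0.751
grasp_force: 0.0
```

```bash
python3 -c "
from h import *
plan(.577,.255,.2,-41)
p=camera('side');tools(p);save(p,'s3.png');W=cloud(p)
def cl(W):
    for lo,hi in((.018,.05),(.055,.066),(.066,.08)):
        m=(np.hypot(W[...,0]-.578,W[...,1]-.25)<.06)&(W[...,2]>lo)&(W[...,2]<hi);Q=W[m][:,:2];print('clip',lo,len(Q),Q.mean(0).round(4),rect(Q))
cl(W)
p=camera('top');tools(p);cl(cloud(p))"
```

```text
t 21.82 pos [0.5064 0.4363 0.2039] yaw 20.5 tilt 0.41 F [ 0.7  0.8 -0.4] w 0.751 q7 -2.15
delta [0.017 1.297 0.023] spin 2.051
thing 204 c [484.9, -402.7] mean [481.2, -395.4] size [51.0, 42.0] ang -80.2 z [0.017 0.038 0.047]
thing 211 c [648.7, -93.1] mean [644.8, -89.3] size [40.0, 38.0] ang -48.6 z [0.019 0.043 0.056]
thing 396 c [673.5, 92.9] mean [668.4, 96.5] size [86.0, 50.0] ang 0.4 z [0.018 0.028 0.032]
thing 211 c [583.5, 247.1] mean [580.0, 255.5] size [65.0, 46.0] ang -64.1 z [0.013 0.026 0.07 ]
thing 261 c [472.6, 113.4] mean [477.0, 110.1] size [69.0, 64.0] ang -57.3 z [0.014 0.022 0.028]
thing 624 c [502.1, 438.7] mean [498.3, 439.6] size [99.0, 36.0] ang 20.9 z [0.015 0.045 0.053]
thing 26 c [351.9, 545.9] mean [350.8, 546.1] size [9.0, 7.0] ang -7.0 z [0.015 0.026 0.031]
clip 0.018 51 [0.5768 0.2585] ('c', [577.1, 258.3], 'mean', [576.8, 258.5], 'size', [13.0, 11.0], 'ang', 55.9)
clip 0.055 25 [0.5789 0.2559] ('c', [583.5, 251.4], 'mean', [578.9, 255.9], 'size', [28.0, 13.0], 'ang', -53.9)
clip 0.066 38 [0.5941 0.2454] ('c', [594.0, 244.7], 'mean', [594.1, 245.4], 's
[... 242 characters left out ...]
252.0] mean [578.3, 249.6] size [64.0, 53.0] ang -0.4 z [0.013 0.015 0.07 ]
thing 192 c [512.6, 433.2] mean [509.9, 428.5] size [79.0, 34.0] ang 22.9 z [0.015 0.046 0.055]
thing 190 c [469.1, 112.6] mean [471.1, 114.7] size [66.0, 62.0] ang 2.6 z [0.014 0.022 0.03 ]
thing 175 c [482.1, -404.9] mean [480.6, -401.6] size [41.0, 40.0] ang -78.2 z [0.026 0.044 0.049]
clip 0.018 11 [0.5725 0.2518] ('c', [568.4, 257.3], 'mean', [572.5, 251.8], 'size', [27.0, 4.0], 'ang', -52.8)
clip 0.055 21 [0.581  0.2501] ('c', [583.6, 247.1], 'mean', [581.0, 250.1], 'size', [33.0, 13.0], 'ang', -48.0)
clip 0.066 24 [0.5947 0.2401] ('c', [594.0, 242.5], 'mean', [594.7, 240.1], 'size', [51.0, 12.0], 'ang', -34.1)
```

Request:
carry_out:
  deltas:
    - [0,0.33,0,-0.33,0.5]
    - [0,0.66,0,-0.66,0.5]
    - [0,1,0,-1,0.5]

```text
clock: 22.3
position: [0.5575, 0.2924, 0.1973]
ee_rot: [0.903, 0.43, -0.001, 0.0]
ft_force: [0.1, 0.3, 0.1]
grip_width: 0.751
grasp_force: 0.0
```

Request:
carry_out:
  deltas:
    - [0,0,0,-0.33,0.5]
    - [0,0,0,-0.66,0.5]
    - [0,0,0,-1,0.5]

```text
clock: 22.68
position: [0.5572, 0.2936, 0.1973]
ee_rot: [0.761, 0.649, -0.001, -0.0]
ft_force: [-0.3, 0.1, -0.4]
grip_width: 0.747
grasp_force: 0.0
```

Request:
carry_out:
  deltas:
    - [0,0,0,-0.33,0.5]
    - [0,0,0,-0.66,0.5]
    - [0,0,0,-1,0.5]

```text
clock: 23.05
position: [0.5571, 0.2938, 0.1973]
ee_rot: [0.567, 0.824, -0.001, -0.001]
ft_force: [0.4, -0.3, 0.1]
grip_width: 0.751
grasp_force: 0.0
```

Request:
carry_out:
  deltas:
    - [0,0,0,-0.33,0.5]
    - [0,0,0,-0.66,0.5]
    - [0,0,0,-0.95,0.5]
    - [0,0,0,-0.95,0.5]

```text
clock: 23.55
position: [0.5573, 0.2938, 0.1976]
ee_rot: [0.35, 0.937, -0.001, -0.001]
ft_force: [-0.5, -0.1, -0.0]
grip_width: 0.751
grasp_force: 0.0
```

```bash
python3 -c "
from h import *
plan(.579,.2545,.1,139)"
```

```text
t 23.55 pos [0.5573 0.2938 0.1976] yaw 139.0 tilt 0.15 F [-0.5 -0.1 -0. ] w 0.751 q7 0.04
delta [-0.282 -0.101  0.65 ] spin -0.0
```

Request:
carry_out:
  deltas:
    - [-0.14,-0.05,0,0,0.5]
    - [-0.28,-0.1,0,0,0.5]
    - [-0.28,-0.1,0,0,0.5]

```text
clock: 23.92
position: [0.5817, 0.2517, 0.1988]
ee_rot: [0.353, 0.936, -0.001, 0.0]
ft_force: [0.5, -0.4, 0.2]
grip_width: 0.747
grasp_force: 0.0
```

```bash
python3 -c "
from h import *
plan(.579,.2545,.046,139)"
```

```text
t 23.93 pos [0.5817 0.2517 0.1988] yaw 138.7 tilt 0.09 F [ 0.5 -0.4  0.2] w 0.747 q7 0.12
delta [0.027 0.003 1.019] spin -0.011
```

Request:
carry_out:
  deltas:
    - [0.01,0,0.3,0,0.5]
    - [0.01,0,0.6,0,0.5]
    - [0.01,0,0.8,0,0.5]
    - [0.01,0,0.92,0,0.5]
    - [0.01,0,1,0,0.5]
    - [0.01,0,1,0,0.5]

```text
clock: 24.68
position: [0.5786, 0.2564, 0.0492]
ee_rot: [0.35, 0.937, -0.0, -0.0]
ft_force: [0.0, 0.4, -0.1]
grip_width: 0.752
grasp_force: 0.0
```

```bash
python3 -c "
from h import *
plan(.579,.2545,.046,139)
a=camera('side');b=camera('top')
c=np.hstack([cv2.resize(a['img'][200:270,170:270],(400,280),interpolation=2),cv2.resize(b['img'][140:210,190:290],(400,280),interpolation=2)])
cv2.imwrite('pics/g.png',c[:,:,::-1])"
```

```text
t 24.68 pos [0.5786 0.2564 0.0492] yaw 139.0 tilt 0.02 F [ 0.   0.4 -0.1] w 0.752 q7 0.04
delta [-0.01  -0.008  0.021] spin 0.001
```

View pics/g.png

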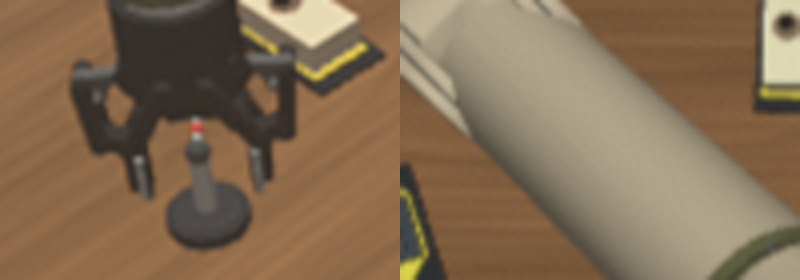

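The side crop shows the post and ball (about 198,160) centred between the open fingers, with the clip clear of the palm. I'll close the gripper.

Request:
carry_out:
  deltas:
    - [-0.01,0,0.02,0,-0.3]
    - [-0.01,0,0.02,0,-1]
    - [-0.01,0,0.02,0,-1]
    - [-0.01,0,0.02,0,-1]
    - [-0.01,0,0.02,0,-1]
    - [-0.01,0,0.02,0,-1]
    - [-0.01,0,0.02,0,-1]
  force: 60

```text
clock: 25.65
position: [0.5797, 0.2554, 0.0464]
ee_rot: [0.35, 0.937, -0.0, 0.0]
ft_force: [0.0, 0.6, 0.2]
grip_width: 0.154
grasp_force: 58.3
```

```bash
python3 -c "
from h import *
plan(.475,-.0825,.2,139)"
```

```text
t 25.65 pos [0.5797 0.2554 0.0464] yaw 139.0 tilt 0.01 F [0.  0.6 0.2] w 0.154 q7 0.04
delta [-0.95  -2.159 -1.024] spin 0.001
```

Request:
carry_out:
  deltas:
    - [0,0,-0.1,0,-1]
    - [0,0,-0.4,0,-1]
    - [0,0,-0.8,0,-1]
    - [-0.15,-0.35,-0.95,0,-1]
    - [-0.3,-0.7,-0.95,0,-1]
    - [-0.43,-1,-0.95,0,-1]

```text
clock: 26.4
position: [0.5293, 0.0979, 0.1896]
ee_rot: [0.35, 0.937, -0.0, 0.001]
ft_force: [1.0, -0.4, -2.0]
grip_width: 0.152
grasp_force: 59.4
```

Request:
carry_out:
  deltas:
    - [-0.15,-0.35,0,0,-1]
    - [-0.3,-0.7,0,0,-1]
    - [-0.43,-1,0,0,-1]
    - [-0.43,-1,0,0,-1]

```text
clock: 26.9
position: [0.4792, -0.0597, 0.1893]
ee_rot: [0.353, 0.936, -0.001, 0.0]
ft_force: [-0.2, 0.3, -2.7]
grip_width: 0.154
grasp_force: 59.5
```

```bash
python3 -c "
from h import *
plan(.475,-.0825,.1,139)
p=camera('side');W=cloud(p);o=manip.get_obs()['position']
for lo,hi in((-.05,-.035),(-.03,-.01)):
    m=(np.hypot(W[...,0]-o[0],W[...,1]-o[1])<.04)&(W[...,2]>o[2]+lo)&(W[...,2]<o[2]+hi);Q=W[m]
    if len(Q): print(len(Q),Q.mean(0).round(4),rect(Q[:,:2]))"
```

```text
t 26.9 pos [ 0.4792 -0.0597  0.1893] yaw 138.7 tilt 0.14 F [-0.2  0.3 -2.7] w 0.154 q7 0.8
delta [-0.078 -0.131  0.595] spin -0.011
107 [ 0.4706 -0.0479  0.15  ] ('c', [476.3, -55.3], 'mean', [470.6, -47.9], 'size', [54.0, 47.0], 'ang', 42.7)
59 [ 0.4742 -0.0551  0.172 ] ('c', [474.3, -55.0], 'mean', [474.2, -55.1], 'size', [36.0, 16.0], 'ang', 52.8)
```

Request:
carry_out:
  deltas:
    - [-0.07,-0.13,0.2,0,-1]
    - [-0.07,-0.13,0.5,0,-1]
    - [-0.07,-0.13,0.75,0,-1]
    - [-0.07,-0.13,0.86,0,-1]
    - [-0.07,-0.13,0.89,0,-1]
    - [-0.07,-0.13,0.89,0,-1]

```text
clock: 27.7
position: [0.4765, -0.077, 0.0563]
ee_rot: [0.35, 0.937, 0.0, 0.001]
ft_force: [0.2, -0.0, -2.2]
grip_width: 0.151
grasp_force: 59.4
```

```bash
python3 -c "
from h import *
plan(.476,-.083,.051,139)"
```

```text
t 27.7 pos [ 0.4765 -0.077   0.0563] yaw 139.1 tilt 0.08 F [ 0.2 -0.  -2.2] w 0.151 q7 0.7
delta [-0.024 -0.033  0.036] spin 0.003
```

Request:
carry_out:
  deltas:
    - [-0.02,-0.03,0.015,0,-1]
    - [-0.02,-0.03,0.03,0,-1]
    - [-0.02,-0.03,0.04,0,-1]
    - [-0.02,-0.03,0.04,0,-1]

```text
clock: 28.2
position: [0.4757, -0.0835, 0.0506]
ee_rot: [0.35, 0.937, -0.001, 0.001]
ft_force: [-2.7, -1.1, 10.7]
grip_width: 0.154
grasp_force: 61.1
```

```bash
python3 -c "
from h import *
plan(.476,-.083,.051,139)"
```

```text
t 28.2 pos [ 0.4757 -0.0835  0.0506] yaw 139.0 tilt 0.13 F [-2.7 -1.1 10.7] w 0.154 q7 0.7
delta [ 0.001  0.004 -0.003] spin -0.0
```

Firm contact (+13 N). I'll ease off slightly, open to half and rise clear.

Request:
carry_out:
  deltas:
    - [0,0,-0.005,0,-1]
    - [0,0,-0.005,0,-0.4]
    - [0,0,-0.005,0,0.2]
    - [0,0,-0.005,0,0.5]
    - [0,0,-0.005,0,0.5]
    - [0,0,-0.005,0,0.5]
    - [0,0,-0.3,0,0.5]
    - [0,0,-0.7,0,0.5]
    - [0,0,-1,0,0.5]
    - [0,0,-1,0,0.5]

```text
clock: 29.45
position: [0.4768, -0.0829, 0.2026]
ee_rot: [0.35, 0.937, -0.0, 0.003]
ft_force: [-0.1, -0.4, -1.8]
grip_width: 0.751
grasp_force: 0.0
```

Request:
carry_out:
  deltas:
    - [0,0.4,-0.3,0,0.5]
    - [0,0.8,-0.6,0,0.5]
    - [0,1,-1,0,0.5]
    - [0,1,-1,0,0.5]
    - [0,1,-1,0,0.5]

```text
clock: 30.08
position: [0.574, 0.0322, 0.3496]
ee_rot: [0.349, 0.937, 0.001, 0.0]
ft_force: [0.0, -0.9, -0.4]
grip_width: 0.752
grasp_force: 0.0
```

```bash
python3 - <<'E'
from h import *
for n in('top','side'):
    p=camera(n);save(p,n+'end.png');print(n);tools(p);pads(p);W=cloud(p);X,Y,Z=W[...,0],W[...,1],W[...,2]
    for nm,x,y,r,lo,hi in(('foot',.475,-.083,.04,.014,.025),('dap',.485,-.404,.045,.041,.05),('anv',.504,.435,.065,.046,.06)):
        Q=W[(np.hypot(X-x,Y-y)<r)&(Z>lo)&(Z<hi)]; print(nm,len(Q),*rect(Q[:,:2]))
t=cv2.imread('pics/topend.png')[140:260,170:470];s=cv2.imread('pics/sideend.png')[140:340,140:440]
cv2.imwrite('pics/end.png',cv2.resize(np.vstack([t,s]),None,fx=1.8,fy=1.8,interpolation=2))
E
```

```text
top
thing 135 c [646.2, -97.6] mean [643.5, -96.7] size [38.0, 37.0] ang -41.2 z [0.025 0.053 0.058]
thing 276 c [502.7, 430.1] mean [501.0, 428.4] size [97.0, 40.0] ang 8.8 z [0.016 0.048 0.055]
thing 35 c [484.3, -103.3] mean [486.5, -104.7] size [47.0, 15.0] ang -4.6 z [0.015 0.022 0.08 ]
thing 131 c [466.3, 122.9] mean [468.5, 125.1] size [66.0, 44.0] ang 16.1 z [0.014 0.021 0.03 ]
thing 180 c [481.7, -404.8] mean [480.5, -401.6] size [41.0, 41.0] ang -77.6 z [0.028 0.044 0.05 ]
foot 18 c [476.4, -107.3] mean [477.8, -105.8] size [32.0, 8.0] ang 18.8
dap 127 c [482.2, -404.4] mean [482.1, -404.3] size [40.0, 40.0] ang -78.1
anv 163 c [503.7, 433.7] mean [501.1, 432.9] size [91.0, 27.0] ang 20.3
side
thing 203 c [485.1, -404.0] mean [480.8, -394.9] size [53.0, 40.0] ang -77.6 z [0.018 0.038 0.047]
thing 214 c [648.9, -93.2] mean [644.5, -89.4] size [45.0, 38.0] ang -49.5 z [0.017 0.042 0.056]
thing 263 c [477.2, -86.6] mean [474.3, -80.1] size [69.0, 51.0] ang -69.4 z [0.015 0.019 0.074]
thing 401 c [673.0, 93.4] mean [668.1, 96.3] size [86.0, 50.0] ang -0.3 z [0.018 0.028 0.032]
thing 266 c [473.4, 113.7] mean [477.2, 110.0] size [67.0, 65.0] ang -6.3 z [0.014 0.022 0.028]
thing 618 c [503.9, 439.2] mean [498.6, 439.7] size [102.0, 36.0] ang 18.1 z [0.015 0.045 0.053]
thing 28 c [352.1, 546.2] mean [350.9, 546.2] size [8.0, 6.0] ang -85.7 z [0.015 0.025 0.029]
yellow 85 c [476.3, 433.4] mean [473.3, 427.3] size [48.0, 24.0] ang 74.4
foot 151 c [475.1, -81.5] mean [472.4, -78.9] size [56.0, 50.0] ang -81.6
dap 88 c [484.8, -401.3] mean [484.1, -400.2] size [47.0, 39.0] ang -77.5
anv 289 c [502.7, 435.2] mean [501.5, 435.7] size [91.0, 29.0] ang 18.1
```

View pics/end.png

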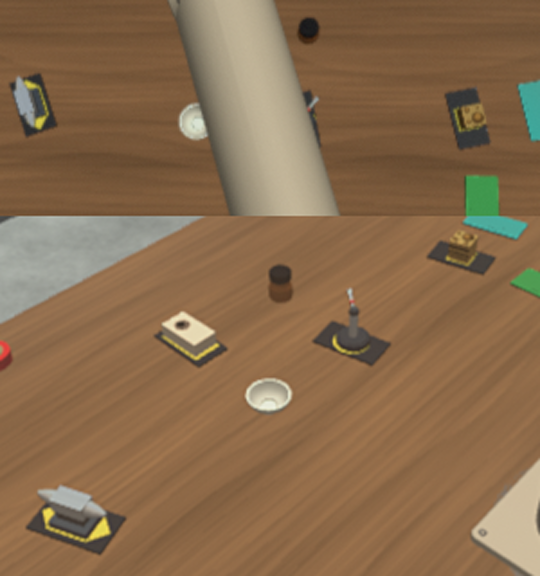

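All four tools stand upright on their pads. Measured centres are within about 4 mm and yaws within about 3°, the jar and dish are where they were, and the gripper is clear. I'm handing in.

```bash
python3 -c "
from h import *
print(ticket.hand_in())"
```

```text
the job is handed in; nothing more can be done
None
```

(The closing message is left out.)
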